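# Rivet the hip clevis and thread its hinge pin

### The job

Close the rivet of the puppet's hip clevis with a full pull of the press lever, down to its stop, and let the lever come back up. Then take the long steel hinge pin from the wooden stand and thread it nose down through the upper and then the lower bushing of the clevis; finish while holding it in the gripper there, spanning both, with the clip groove near its nose clear below the lower bushing and the nose off the bench. Leave the two short copper rivet sets in the stand, and the mallet and the gilt frame piece where they lie.

Things in the scene. Friction and masses are not known exactly. Their poses are not given: they have to be found in the camera images.
- press: Fixed lever press, 265 mm tall. Origin on the bench under the ram's axis; +x to its column at the back, +y to the overhanging work, z up. Its head spans x -25 to 160, y -31 to 31, z 130 to 230 mm. The work is fixed on its anvil: a flat strap and a Z-bent strap above it, forming a clevis whose two eyes overhang the bare bench, in line, at x 0, y 140 mm. The lever is on the -y side, points to -x
- lever (a joint): Angle of the press lever, rad: 0 = at rest, 25 degrees above level; grows as it is pushed down; 0.873 = at its stop, 25 degrees below level. A spring returns it to 0. About 4 N down at the grip start it, about 13 N bring it to the stop. It turns about a level axis along the press's y, pivot at x 36, y -49, z 180 mm in the press frame. Pushing down on the grip from above is enough
- lever_grip (a point): Middle of the lever's black plastic grip, on its centre line, 200 mm from the pivot: a round bar 25 mm in diameter and 95 mm long that lies along the lever. At rest it is at x = -145, y = -49, z = 265 mm in the press frame, at the stop at the same x and y, z = 95 mm
- rivet (a joint): Travel of the copper rivet under the ram, m: 0 = its domed head (18 mm across) stands 6 mm proud of the strap, 0.006 = home. The ram moves with the lever, meets the rivet over the last part of the lever's way and presses it home as the lever comes to its stop; the rivet stays down
- upper_bushing (a point): Centre of the mouth (top face) of the upper brass bushing, 126 mm above the bench. Vertical straight bore 13.5 mm in diameter, 14 mm long (112 to 126 mm high), flange 29 mm across, mouth chamfered 2 mm; the steel eye round it is 40 x 40 mm. Its axes are those of the press
- lower_bushing (a point): Centre of the underside of the lower brass bushing, 56 mm above the bench, straight under the upper one. Same bore, 14 mm long (56 to 70 mm high). Between the two bushings is 42 mm of free space, under the lower one only the bare bench. Its axes are those of the press
- pin: Hinge pin: round steel rod without a head, 12 mm in diameter, 160 mm long, about 140 g. Origin at the centre of its nose (lower end), +z to its top. The nose tapers from 12 to 5 mm over the last 8 mm; a clip groove runs round it 10 to 12.5 mm from the end. It stands upright in a hole of the stand, nose 10 mm and top 170 mm above the bench, the tallest of the three there
- pin_top (a point): Centre of the upper end face of the hinge pin, 160 mm from its nose
- stand: Fixed beech block 60 (x) x 190 (y) x 50 (z) mm with three vertical holes 13 mm in diameter and 40 mm deep, at y = -60, 0 and 60 mm on its centre line; the pin and the two rivet sets stand in them in any order. Origin at the centre of its underside
- rivet_set1: Copper rivet set (hand punch), 94 mm long, 12 mm shank and a 19 mm knob at its top, standing in the stand, top 104 mm above the bench. Origin at the centre of its lower end. Not to be taken
- rivet_set2: The other copper rivet set, the same
- mallet: Beechwood mallet lying on the bench, 260 mm long, head 110 x 78 mm. Origin on the bench under its handle's axis, near the middle. Not to be moved
- frame: L-shaped piece of a gilt plaster picture frame, legs about 190 and 145 mm, 30 mm high, lying on the bench. Origin under the middle of its longer leg. Not to be moved
- lamp_base: Fixed round lamp base 130 mm across with a black rocker switch and a white porcelain lampholder, 110 mm tall. Origin at the centre of its underside. An obstacle only

How it is judged:
By the outcome, as a careful person would: the job done as asked, in the order asked, and still so for the second after the job is handed in, while the arm keeps its last pose, push and grip.
It also fails if it takes over 72 s, if anything falls off the work surface, if the arm or the gripper's body presses on something with over 40 N, if the wrist force passes 120 N, or if a joint passes its speed limit or range.

### The arm

A 6-joint arm with a two-finger parallel gripper is mounted at the origin on the work surface. World frame = base frame: x ahead of the robot, y to its left, z up, the work surface at z = 0. Lengths are in mm, angles in rad, forces in N, time in s.
With the tool pointing down it reaches from about 275 to 1000 mm from the base axis. Payload 8.4 kg.
Tool frame: the origin (TCP) lies on the centre line of the jaws, within the pads' length; the fingertips stand 22 mm ahead of it and the grasp point (between the pads) lies 3 mm ahead of it; z points along the fingers, x is the direction in which the jaws open and shut, and the axes are right-handed (so a half turn about z gives the same grasp; the last joint's range is limited). The gripper opens to 85 mm and grips with 20 to 120 N. Pads are 22 mm wide; open, the fingers measure 114 mm over their backs; the gripper's body (76 mm by 85 mm) begins 54 mm behind the grasp point. The pads swing forward as they close: fully open they stand 13 mm farther back than shut.
Start: joints at [1.332, 0.353, 1.633, -0, 1.155, -0.002], TCP at [146.619, 607.561, 223.481] pointing down, gripper open.
Joint ranges: [-2.63, 2.63], [-0.92, 2.1], [0.06, 2.66], [-1.3, 4.44], [0, 2.69], [-3.02, 3.02]. Speed limits (rad/s): [2.22, 2.22, 2.79, 3.14, 3.14, 3.14].

### API

Orientations are given as [roll, pitch, yaw] about the fixed x, y, z axes, in that order (R = Rz(yaw) Ry(pitch) Rx(roll)).
In Python, from rig import status, viewer, job gives the robot as it stands.
- The arm moves only by the tool send_rows, never from a script. Its argument "plan" is a list of rows, each a list of 3 entries, a list of its own where there are three numbers: the shift along the tool's x, y, z in m, then the turn, a rotation vector about the tool's x, y, z in rad, then the opening, from -1 (shut) to 1 (fully open). In form: [[[x, y, z], [rx, ry, rz], jaw], ...]. A call has exactly 5 rows; each row is the pose to reach, as a shift and turn from the pose measured when the call began, along the tool's axes at that moment; what a row does not reach only later rows make up. A row lasts 1/12 s, in which the tool goes at most 41.7 mm and 7.16 degrees, less where a joint would pass 70% of its speed; a pose out of reach is approached as far as the arm can. A call with a gripper value outside its range is refused whole. The fingers move at their own pace and stop on an object; "squeeze" is the grip in N (left out, the last holds). Time passes only in rows, so rows that repeat a pose let the fingers close, or fill a call up. It gives the time, the measured TCP pose, the force and the opening at its end, in the units of the state.
- status.sense(): the state, without advancing time (a new reading comes with each control period).
- viewer.grab_frame(name): name is "scene" or "side" or "wrist"; returns the picture (420x560x3 uint8, red, green, blue); there is no depth.
- viewer.camera_params(name): a dict with "intrinsics" (3x3 intrinsics, pixels), "xyz" and "orientation" of the camera in the world. Camera axes: x right, y down, z forward; pixel columns grow to the right and rows downward; lengths in mm; the calibration is good to about 2 mm. A picture is of the moment at which its call begins: read the wrist's pose just before it. camera_params takes no time and is no camera call; for the wrist camera it gives the pose at the moment of the call.
- job.sign_off(): hands the job in, once; it reports no verdict.
Trained networks look in the newest picture that a camera, given by its name, has taken for a name from the list of things; names that differ only in an ending like _2 or _b are one class to them, and where a whole thing is asked for, a point or a joint stands for the part that bears it (a point fixed in the world has none). Each returns a list of dicts, best first, with "p" (0 to 1); they miss things now and then, are a little off and sometimes report something else, mostly with a low value. They report only what shows in the picture. A call takes as long as a camera call.
- viewer.cut_out(label, camera): "mask" (420x560 bool, what is visible of it) and "extent" ([left, top, width, height] in pixels, round what is visible of it).
The state is a dict: "clock": time; "qpos": joint angles; "qvel": joint speeds; "joint_efforts": joint torques, N m; "eef_pos": TCP position; "tcp_rot": TCP orientation; "contact_force": force on the tool from outside, world axes, zero at the start; "wrist_torque": the same for the moment, N m; "opening": opening from 0.0 (shut) to 1.0 (fully open).
Only numpy, scipy, OpenCV 4.12 (cv2) and the standard library are available. Lean on these libraries where they do the work, as an engineer would, in place of code of your own. Each camera call takes 0.05 s, during which the arm holds its last target.

## Working session

There is one attempt and no reset: what is moved stays moved. The work goes in short steps, Python scripts to look and compute and a tool call to move; the robot and the scene stay as the last step left them, time stands still between calls to the robot, and variables do not carry over. Pictures are saved under pics/ and viewed, and the job is handed in when it is done.

Besides the shell and the picture viewer there is one more tool, called after "Call:" by a JSON object that holds its "name" and its "arguments", one argument or row to a line. send_rows: Moves the arm, as the interface text tells. Its arguments: {"type":"object","properties":{"plan":{"type":"array"},"squeeze":{"type":"number"}},"required":["plan"]}

```bash
ls; mkdir -p pics; python3 - <<'E'
from rig import status, viewer, job
import cv2,json
s=status.sense();print(s)
for n in ("scene","side","wrist"):
    p=viewer.camera_params(n);print(n,p)
    cv2.imwrite(f"pics/{n}0.png",viewer.grab_frame(n)[:,:,::-1])
E
```

```text
pics
{'clock': 0.0, 'qpos': array([ 1.33160619e+00,  3.53649497e-01,  1.63411098e+00, -3.94949508e-06,
        1.15519240e+00, -2.38821701e-03]), 'qvel': array([ 1.73612332e-04,  1.00347806e-03, -5.89808519e-04,  1.38583228e-03,
       -6.59939990e-04,  1.86783982e-06]), 'joint_efforts': array([-2.58442751e-04, -6.05223227e+01, -3.42082858e+01, -1.28318602e-04,
        9.28901281e-03,  6.44856755e-06]), 'eef_pos': array([146.50448242, 607.102598  , 222.77074661]), 'tcp_rot': array([3.14159229e+00, 1.36022838e-03, 1.33399600e+00]), 'contact_force': array([0.64295434, 0.27939267, 0.0037967 ]), 'wrist_torque': array([ 0.00872798, -0.0079117 , -0.02529287]), 'opening': 1.0000708446487643}
scene {'intrinsics': array([[395.65495678,   0.        , 279.60000849],
       [  0.        , 395.65495678, 216.68513481],
       [  0.        ,   0.        ,   1.        ]]), 'xyz': array([1553.7878987 ,  -85.62329534,  780.4525378 ]), 'orientation': array([-2.15741389,  0.01974311,  1.53990694])}
side {'intrinsics': array([[441.95025598,   0.        , 276.3106042 ],
       [  0.        , 441.95025598, 212.9997791 ],
       [  0.        ,   0.        ,   1.        ]]), 'xyz': array([561.44810089, 771.25484565, 942.14950164]), 'orientation': array([-2.31528035, -0.00507871, -3.06480418])}
wrist {'intrinsics': array([[336.91576201,   0.        , 274.87311894],
       [  0.        , 336.91576201, 206.44255604],
       [  0.        ,   0.        ,   1.        ]]), 'xyz': array([ 67.65915808, 625.95237256, 373.29421448]), 'orientation': array([2.82420465e+00, 1.23877669e-03, 1.33456592e+00])}
```

View pics/scene0.png

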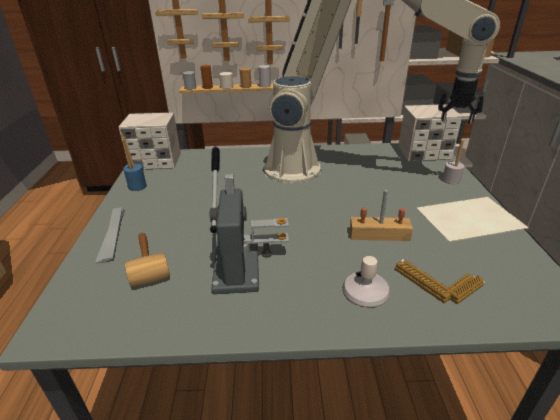

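View pics/side0.png

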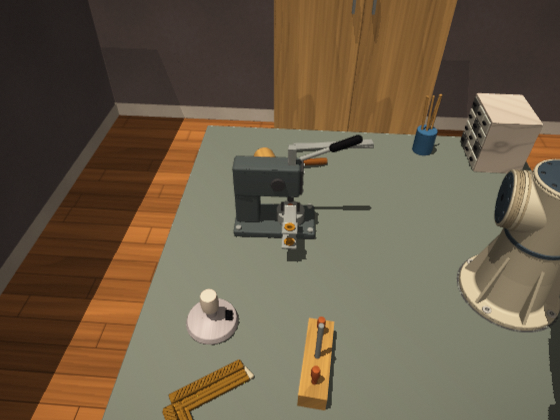

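View pics/wrist0.png

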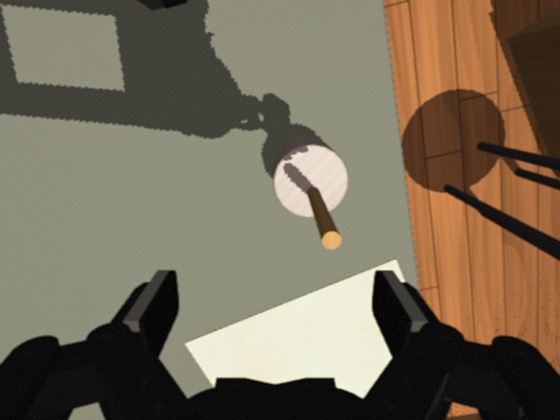

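```bash
cat > h.py <<'E'
import numpy as np,cv2
from scipy.spatial.transform import Rotation as R
from scipy.optimize import least_squares
def cam(p): return p["intrinsics"],R.from_euler('xyz',p["orientation"]).as_matrix(),np.array(p["xyz"])
def proj(p,X):
    K,Rm,t=cam(p); c=(np.atleast_2d(X)-t)@Rm; u=c@K.T; return u[:,:2]/u[:,2:]
def ray(p,uv):
    K,Rm,t=cam(p); d=Rm@np.linalg.solve(K,[uv[0],uv[1],1.]); return t,d/np.linalg.norm(d)
def onz(p,uv,z):
    t,d=ray(p,uv); return t+d*(z-t[2])/d[2]
def tri(obs):
    A=np.zeros((3,3));b=np.zeros(3)
    for p,uv in obs:
        t,d=ray(p,uv);M=np.eye(3)-np.outer(d,d);A+=M;b+=M@t
    X=np.linalg.solve(A,b)
    return X,[proj(p,X)[0]-np.array(uv) for p,uv in obs]
def crop(img,x,y,w,h,k,name): cv2.imwrite(name,cv2.resize(img[y:y+h,x:x+w,::-1],None,fx=k,fy=k,interpolation=cv2.INTER_CUBIC))
E
python3 - <<'E'
from rig import status, viewer
from h import *
for n in ("scene","side"):
    im=viewer.grab_frame(n)
    if n=="scene": crop(im,190,140,240,160,3.3,"pics/s1.png")
    else: crop(im,220,120,180,130,4.4,"pics/d1.png");crop(im,270,300,100,110,5,"pics/d2.png")
    for l in ("pin","stand","rivet_set1","lever_grip","upper_bushing","rivet","press","lamp_base","frame","mallet"):
        for r in viewer.cut_out(l,n)[:3]:
            m=r["mask"];ys,xs=np.nonzero(m)
            print(n,l,round(r["p"],2),r["extent"],m.sum(),xs.mean().round(1),ys.mean().round(1))
print(status.sense()["clock"])
E
```

```text
scene pin 0.63 [380.4, 189.2, 6.8, 30.7] 112 382.9 207.4
scene stand 0.56 [351.0, 220.1, 64.5, 21.0] 1378 380.6 229.0
scene rivet_set1 0.48 [360.2, 208.2, 6.1, 13.1] 53 362.9 213.5
scene rivet_set1 0.43 [396.3, 206.5, 8.2, 17.2] 74 400.9 215.0
scene lever_grip 0.8 [212.6, 147.4, 7.0, 86.3] 509 214.3 186.5
scene upper_bushing 0.61 [205.2, 149.2, 83.9, 147.0] 5224 236.2 237.6
scene rivet 0.63 [349.3, 215.1, 64.6, 27.3] 1345 380.4 228.9
scene press 0.93 [208.1, 148.6, 83.7, 144.9] 5143 236.6 237.3
scene lamp_base 0.64 [340.4, 256.9, 50.2, 51.0] 1617 366.8 285.0
scene frame 0.83 [398.0, 259.1, 89.3, 44.3] 1460 440.6 283.0
scene mallet 0.9 [125.5, 232.9, 44.1, 53.1] 1219 146.4 265.7
side pin 0.52 [315.8, 323.1, 7.8, 36.1] 191 319.1 339.6
side rivet_set1 0.51 [311.2, 365.0, 10.6, 18.6] 126 314.9 374.0
side rivet_set1 0.45 [317.5, 315.9, 9.3, 8.6] 72 320.7 320.2
side lever_grip 0.85 [295.8, 134.3, 63.3, 24.7] 431 335.7 146.0
side press 0.94 [236.4, 133.5, 127.4, 114.7] 6519 276.3 194.2
side lamp_base 0.81 [189.1, 288.9, 50.2, 55.1] 2018 211.6 318.6
side frame 0.74 [163.3, 361.5, 89.5, 56.6] 2266 205.8 389.7
side mallet 0.52 [255.7, 144.8, 70.2, 20.5] 266 289.0 156.3
1.25
```

View pics/s1.png

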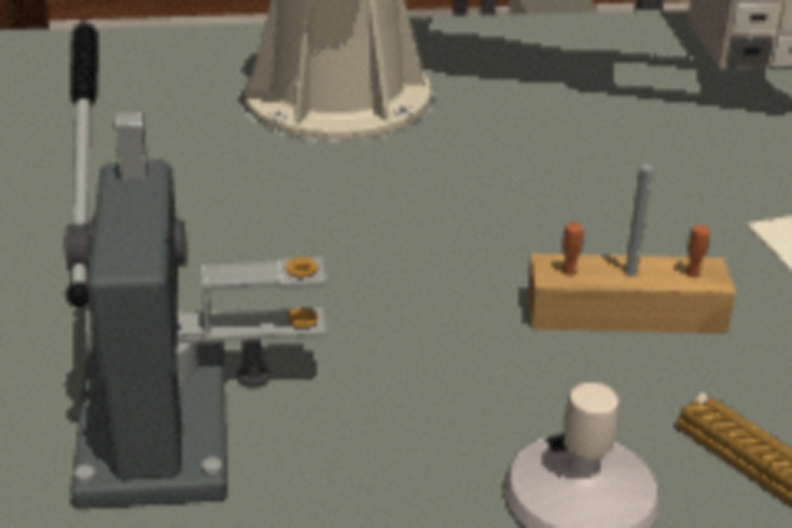

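View pics/d1.png

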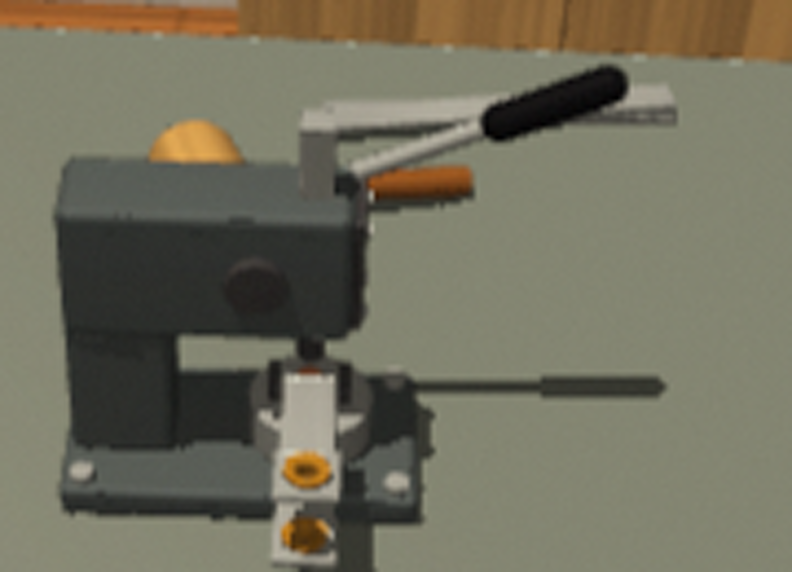

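View pics/d2.png

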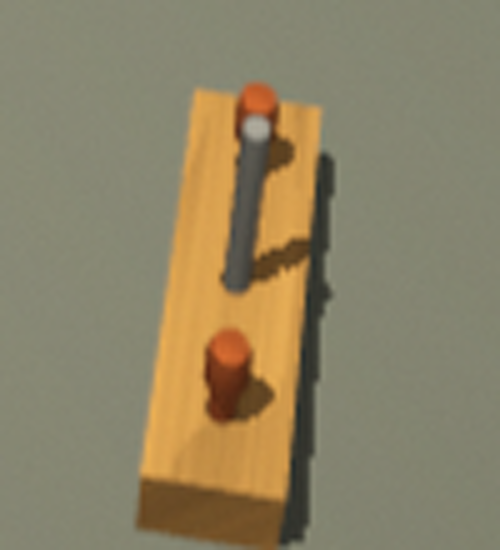

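```bash
python3 - <<'E'
from rig import status, viewer
from h import *
S=viewer.camera_params("scene");D=viewer.camera_params("side")
q=lambda x,y:(x/3.3+190,y/3.3+140); a=lambda x,y:(x/4.4+220,y/4.4+120); b=lambda x,y:(x/5+270,y/5+300)
for n,o,e in (("upper",q(301,267),a(306,468)),("lowertop",q(303,316),a(306,533)),("grip",q(84,63),a(555,103)),("pintop",q(645,169),b(257,128)),("pinfoot",q(632,273),b(236,288)),("setA(+y)",q(699,232),b(230,343)),("setB",q(573,230),b(258,96)),
 ("boltR",q(212,465),a(82,471)),):
    X,r=tri([(S,o),(D,e)]);print(n,X.round(1),np.round(r,1).tolist())
for uv in [(74,500),(226,493)]: print(onz(S,q(*uv),0).round(1))
E
```

```text
upper [586.9 -64.6 123.6] [[-0.2, -0.2], [-0.2, 0.3]]
lowertop [585.5 -63.7  68.1] [[-0.2, -0.2], [-0.2, 0.3]]
grip [ 446.  -257.7  263.7] [[-0.2, -0.2], [-0.1, 0.3]]
pintop [505.3 260.4 165.3] [[-0.2, -0.2], [-0.2, 0.3]]
pinfoot [505.1 263.7  46.4] [[0.1, 0.1], [0.1, -0.1]]
setA(+y) [511.6 319.   97.5] [[-0.3, -0.3], [-0.4, 0.6]]
setB [500.4 200.   97.6] [[-0.4, -0.3], [-0.4, 0.6]]
boltR [ 739.  -145.9   29.5] [[-0.2, -0.2], [-0.1, 0.2]]
[ 744.8 -263.4    0. ]
[ 743.  -135.1   -0. ]
```

```bash
cat > g.py <<'E'
import sys
from h import *
from rig import status
def go(x,y,z,yaw):
    s=status.sense();Rm=R.from_euler('xyz',s["tcp_rot"]);Rt=R.from_euler('xyz',[np.pi,0,yaw])
    d=Rm.inv().apply(np.array([x,y,z])-s["eef_pos"])/1000; rv=(Rm.inv()*Rt).as_rotvec()
    print("shift",d.round(4).tolist(),"turn",rv.round(3).tolist(),"jaw",round(s["opening"],3))
    print("t",round(s["clock"],2),"at",s["eef_pos"].round(1),s["tcp_rot"].round(3),"F",s["contact_force"].round(1),"q",s["qpos"].round(2))
if __name__=="__main__": go(*map(float,sys.argv[1:5]))
E
python3 g.py 300 450 340 1.5; python3 g.py 505 255 340 1.5
```

```text
shift [-0.1172, 0.1861, -0.1165] turn [-0.0, 0.0, -0.166] jaw 0.999
t 1.25 at [146.6 607.5 223.5] [-3.142  0.     1.334] F [ 0.1 -0.4  0.3] q [ 1.33  0.35  1.63  0.    1.16 -0.  ]
shift [-0.2586, 0.4311, -0.1165] turn [-0.0, 0.0, -0.166] jaw 0.999
t 1.25 at [146.6 607.5 223.5] [-3.142  0.     1.334] F [ 0.1 -0.4  0.3] q [ 1.33  0.35  1.63  0.    1.16 -0.  ]
```

Call:
{"name": "send_rows", "arguments": {
  "plan": [
    [[-0.02,0.03,-0.02],[0,0,-0.05],1],
    [[-0.04,0.06,-0.045],[0,0,-0.1],1],
    [[-0.06,0.09,-0.07],[0,0,-0.166],1],
    [[-0.08,0.12,-0.09],[0,0,-0.166],1],
    [[-0.1,0.155,-0.116],[0,0,-0.166],1]
  ]
}}

```text
clock: 1.67
eef_pos: [268.1, 478.3, 334.9]
tcp_rot: [3.142, 0.0, 1.501]
contact_force: [0.2, 0.6, 0.6]
opening: 1.0
```

```bash
python3 g.py 505 255 340 1.5
```

```text
shift [-0.2062, 0.2519, -0.005] turn [0.0, 0.0, 0.001] jaw 1.0
t 1.67 at [268.1 478.3 334.9] [3.142 0.    1.501] F [0.2 0.6 0.6] q [ 1.06  0.14  1.66 -0.    1.34 -0.44]
```

Call:
{"name": "send_rows", "arguments": {
  "plan": [
    [[-0.025,0.03,0],[0,0,0],1],
    [[-0.05,0.06,0],[0,0,0],1],
    [[-0.075,0.09,-0.003],[0,0,0],1],
    [[-0.1,0.12,-0.005],[0,0,0],1],
    [[-0.125,0.15,-0.005],[0,0,0],1]
  ]
}}

```text
clock: 2.08
eef_pos: [410.2, 341.7, 340.7]
tcp_rot: [3.141, -0.001, 1.501]
contact_force: [1.6, 0.8, -0.1]
opening: 0.996
```

Call:
{"name": "send_rows", "arguments": {
  "plan": [
    [[-0.025,0.03,0],[0,0,0],1],
    [[-0.05,0.06,0],[0,0,0],1],
    [[-0.07,0.085,0],[0,0,0],1],
    [[-0.08,0.1,0],[0,0,0],1],
    [[-0.08,0.1,0],[0,0,0],1]
  ]
}}

```text
clock: 2.5
eef_pos: [506.9, 252.4, 340.6]
tcp_rot: [3.14, 0.0, 1.498]
contact_force: [-1.3, -0.6, -1.2]
opening: 1.0
```

```bash
python3 g.py 505 255 340 1.5;  python3 - <<'E'
from rig import status, viewer
from h import *
import pickle
P=viewer.camera_params("wrist");im=viewer.grab_frame("wrist");pickle.dump((P,im),open("w1.pkl","wb"))
cv2.imwrite("pics/w1.png",im[:,:,::-1])
for l in ("pin","rivet_set1","stand"):
    for r in viewer.cut_out(l,"wrist")[:3]: print(l,r["p"],r["extent"])
print(proj(P,[[505.3,260.4,170],[505,263,50]]))
E
```

```text
shift [0.0024, -0.0021, 0.0006] turn [0.002, 0.0, -0.002] jaw 1.0
t 2.5 at [506.9 252.4 340.6] [3.14  0.    1.498] F [-1.3 -0.6 -1.2] q [ 0.46  0.17  1.62 -0.    1.35 -1.04]
pin 0.79 [277.6, 151.8, 11.2, 30.3]
rivet_set1 0.77 [322.5, 153.3, 14.0, 19.4]
rivet_set1 0.69 [224.1, 152.0, 17.2, 17.2]
stand 0.9 [207.1, 128.6, 145.7, 54.5]
[[283.06539198 180.32405747]
 [282.92503197 158.04783287]]
```

View pics/w1.png

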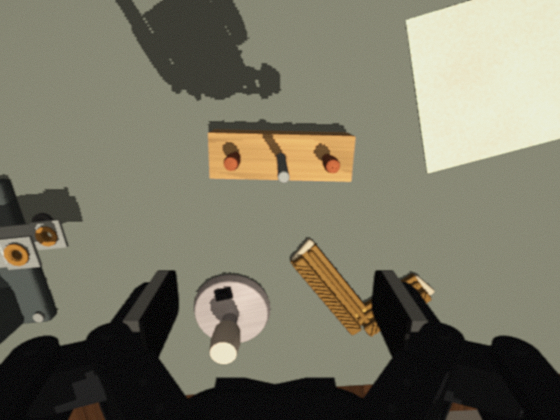

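```bash
python3 g.py 570 -64 340 1.59
```

```text
shift [-0.3142, 0.0882, 0.0004] turn [0.001, -0.001, -0.088] jaw 1.002
t 2.7 at [503.8 255.5 340.7] [ 3.141e+00 -1.000e-03  1.502e+00] F [ 0.7 -0.   0.6] q [ 0.47  0.17  1.62  0.    1.35 -1.04]
```

Call:
{"name": "send_rows", "arguments": {
  "plan": [
    [[-0.039,0.011,0],[0,0,-0.02],1],
    [[-0.078,0.022,0],[0,0,-0.04],1],
    [[-0.117,0.033,0],[0,0,-0.06],1],
    [[-0.156,0.044,0],[0,0,-0.088],1],
    [[-0.195,0.055,0],[0,0,-0.088],1]
  ]
}}

```text
clock: 3.12
eef_pos: [544.6, 56.8, 340.8]
tcp_rot: [3.141, -0.001, 1.594]
contact_force: [1.8, 0.1, 0.6]
opening: 1.002
```

Call:
{"name": "send_rows", "arguments": {
  "plan": [
    [[-0.04,0.011,0],[0,0,0],1],
    [[-0.08,0.022,0],[0,0,0],1],
    [[-0.115,0.03,0],[0,0,0],1],
    [[-0.118,0.032,0],[0,0,0],1],
    [[-0.118,0.032,0],[0,0,0],1]
  ]
}}

```text
clock: 3.53
eef_pos: [579.5, -61.1, 340.6]
tcp_rot: [3.141, -0.001, 1.592]
contact_force: [-0.2, 0.8, 0.2]
opening: 1.001
```

```bash
python3 - <<'E'
from rig import status, viewer
from h import *
import pickle
viewer.grab_frame("wrist");viewer.grab_frame("wrist")
print(status.sense()["eef_pos"],status.sense()["qvel"].round(3))
P=viewer.camera_params("wrist");im=viewer.grab_frame("wrist");pickle.dump((P,im),open("w2.pkl","wb"))
cv2.imwrite("pics/w2.png",im[:,:,::-1])
print(proj(P,[[586.9,-64.6,126],[586.9,-64.6,70],[505,261,170]]))
E
```

```text
[579.01152038 -59.08689905 340.6999796 ] [ 0.018 -0.006  0.004 -0.002  0.002 -0.002]
[[269.48214249 179.79221271]
 [270.07686422 169.31505482]
 [624.12045569 112.66430419]]
```

View pics/w2.png

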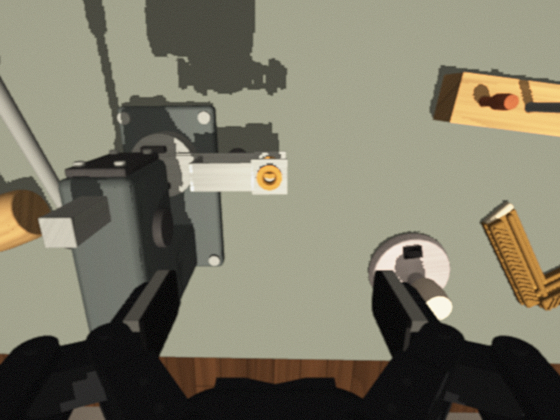

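```bash
python3 - <<'E'
from h import *
import pickle
P,im=pickle.load(open("w2.pkl","rb"))
crop(im,90,80,220,210,3.5,"pics/w2c.png")
print(onz(P,(270,177.5),126))
for uv in [(124,118),(204,118),(214.5,260)]: print(onz(P,uv,25))
E
python3 g.py 446 -258 340 1.59
```

```text
[584.27735064 -64.0756395  126.        ]
[ 531.25361029 -261.94961621   25.        ]
[ 528.67580858 -154.8475102    25.        ]
[ 739.97536601 -147.51423382   25.        ]
shift [-0.196, -0.1378, 0.0003] turn [0.001, -0.002, 0.005] jaw 1.001
t 3.68 at [578.9 -58.7 340.8] [ 3.141e+00 -2.000e-03  1.595e+00] F [-0.   0.3 -0.6] q [-0.1   0.2   1.58  0.    1.36 -1.7 ]
```

View pics/w2c.png

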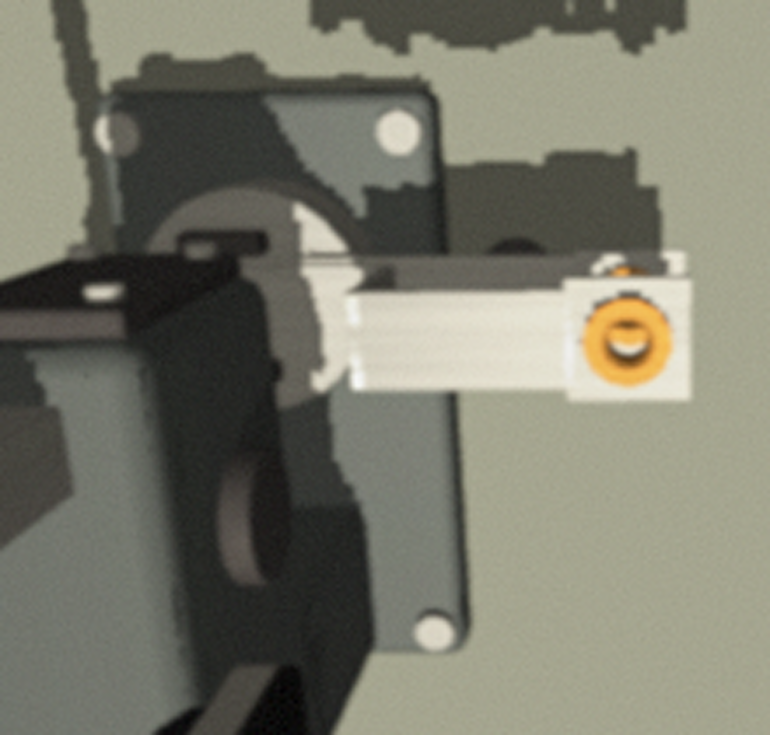

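Call:
{"name": "send_rows", "arguments": {
  "plan": [
    [[-0.033,-0.023,0],[0,0,0],-1],
    [[-0.066,-0.046,0],[0,0,0],-1],
    [[-0.1,-0.07,0],[0,0,0],-1],
    [[-0.133,-0.093,0],[0,0,0],-1],
    [[-0.166,-0.116,0],[0,0,0],-1]
  ]
}}

```text
clock: 4.1
eef_pos: [466.2, -226.8, 340.7]
tcp_rot: [3.14, -0.002, 1.598]
contact_force: [0.5, -1.1, -0.5]
opening: 0.299
```

```bash
python3 g.py 445 -258 310 1.6
```

```text
shift [-0.0307, -0.0221, 0.0306] turn [0.001, -0.002, -0.002] jaw 0.299
t 4.1 at [ 466.2 -226.8  340.7] [ 3.140e+00 -2.000e-03  1.598e+00] F [ 0.5 -1.1 -0.5] q [-0.46  0.09  1.71  0.    1.34 -2.06]
```

Call:
{"name": "send_rows", "arguments": {
  "plan": [
    [[-0.02,-0.015,0],[0,0,0],-1],
    [[-0.031,-0.022,0],[0,0,0],-1],
    [[-0.031,-0.022,0.01],[0,0,0],-1],
    [[-0.031,-0.022,0.02],[0,0,0],-1],
    [[-0.031,-0.022,0.03],[0,0,0],-1]
  ]
}}

```text
clock: 4.52
eef_pos: [445.5, -256.8, 309.5]
tcp_rot: [3.14, -0.002, 1.6]
contact_force: [-0.3, -0.2, -0.1]
opening: -0.003
```

```bash
python3 - <<'E'
from rig import status, viewer
from h import *
viewer.grab_frame("scene")
im=viewer.grab_frame("side");crop(im,220,60,180,190,3,"pics/d3.png")
im=viewer.grab_frame("wrist");cv2.imwrite("pics/w3.png",im[:,:,::-1])
E
python3 g.py 445 -258 310 1.6
```

```text
shift [-0.0013, -0.0001, -0.0008] turn [-0.001, -0.003, 0.0] jaw -0.004
t 4.67 at [ 445.  -256.7  309.2] [-3.141e+00 -3.000e-03  1.600e+00] F [-0.3  0.3  0.2] q [-0.53  0.1   1.76  0.    1.28 -2.13]
```

View pics/w3.png

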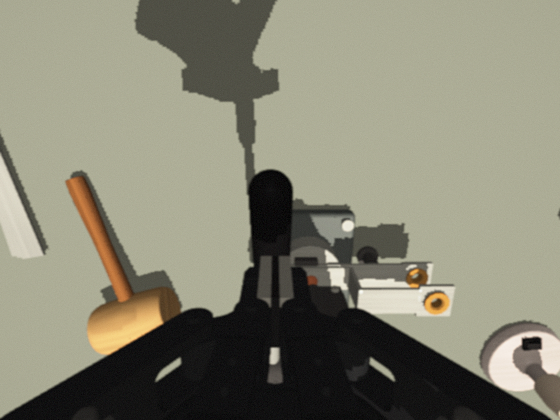

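View pics/d3.png

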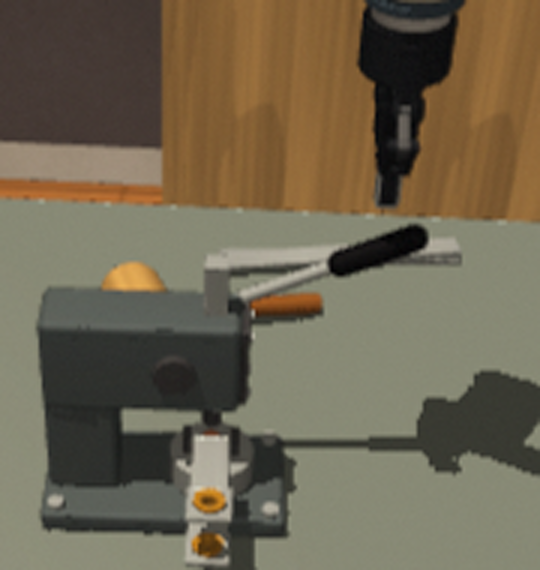

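Call:
{"name": "send_rows", "arguments": {
  "plan": [
    [[0,0,0.015],[0,0,0],-1],
    [[0,0,0.03],[0,0,0],-1],
    [[0,0,0.045],[0,0,0],-1],
    [[0,0,0.06],[0,0,0],-1],
    [[0,0,0.075],[0,0,0],-1]
  ]
}}

```text
clock: 5.08
eef_pos: [445.8, -256.2, 234.4]
tcp_rot: [-3.142, -0.002, 1.602]
contact_force: [-2.5, -0.1, 6.2]
opening: 0.002
```

Call:
{"name": "send_rows", "arguments": {
  "plan": [
    [[0,0,0.015],[0,0,0],-1],
    [[0,0,0.03],[0,0,0],-1],
    [[0,0,0.045],[0,0,0],-1],
    [[0,0,0.06],[0,0,0],-1],
    [[0,0,0.07],[0,0,0],-1]
  ]
}}

```text
clock: 5.5
eef_pos: [446.0, -255.6, 163.8]
tcp_rot: [-3.141, -0.002, 1.603]
contact_force: [-3.1, -1.4, 7.5]
opening: 0.004
```

```bash
python3 g.py 445 -258 131 1.6; python3 - <<'E'
from rig import status, viewer
from h import *
im=viewer.grab_frame("side");crop(im,220,60,180,190,3,"pics/d4.png")
E
```

```text
shift [-0.0024, -0.001, 0.0328] turn [-0.001, -0.002, 0.003] jaw 0.004
t 5.5 at [ 446.  -255.6  163.8] [-3.141e+00 -2.000e-03  1.603e+00] F [-3.1 -1.4  7.5] q [-0.52  0.25  1.93  0.    0.97 -2.13]
```

View pics/d4.png

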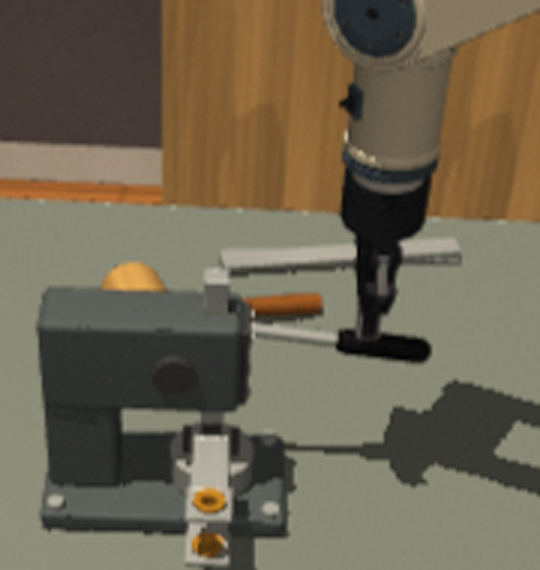

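Call:
{"name": "send_rows", "arguments": {
  "plan": [
    [[0,0,0.005],[0,0,0],-1],
    [[0,0,0.01],[0,0,0],-1],
    [[0,0,0.015],[0,0,0],-1],
    [[0,0,0.02],[0,0,0],-1],
    [[0,0,0.022],[0,0,0],-1]
  ]
}}

```text
clock: 5.97
eef_pos: [448.0, -255.6, 142.0]
tcp_rot: [3.139, -0.001, 1.604]
contact_force: [-0.1, 1.3, 12.1]
opening: -0.005
```

Call:
{"name": "send_rows", "arguments": {
  "plan": [
    [[0,0,0.002],[0,0,0],-1],
    [[0,0,0.004],[0,0,0],-1],
    [[0,0,0.005],[0,0,0],-1],
    [[0,0,0.006],[0,0,0],-1],
    [[0,0,0.006],[0,0,0],-1]
  ]
}}

```text
clock: 6.38
eef_pos: [449.1, -255.5, 137.5]
tcp_rot: [3.138, -0.0, 1.605]
contact_force: [-3.9, 0.5, 12.4]
opening: -0.006
```

Call:
{"name": "send_rows", "arguments": {
  "plan": [
    [[0,0,0.002],[0,0,0],-1],
    [[0,0,0.004],[0,0,0],-1],
    [[0,0,0.005],[0,0,0],-1],
    [[0,0,0.006],[0,0,0],-1],
    [[0,0,0.006],[0,0,0],-1]
  ]
}}

```text
clock: 6.8
eef_pos: [450.0, -255.5, 133.0]
tcp_rot: [3.137, 0.001, 1.605]
contact_force: [-3.4, 0.1, 12.4]
opening: 0.001
```

Call:
{"name": "send_rows", "arguments": {
  "plan": [
    [[0,0,0.002],[0,0,0],-1],
    [[0,0,0.004],[0,0,0],-1],
    [[0,0,0.005],[0,0,0],-1],
    [[0,0,0.006],[0,0,0],-1],
    [[0,0,0.006],[0,0,0],-1]
  ]
}}

```text
clock: 7.22
eef_pos: [451.1, -255.5, 128.5]
tcp_rot: [3.136, 0.001, 1.606]
contact_force: [-4.9, 0.7, 11.8]
opening: 0.0
```

```bash
python3 g.py 445 -258 131 1.6; python3 - <<'E'
from rig import status, viewer
from h import *
im=viewer.grab_frame("side");crop(im,220,60,180,190,3,"pics/d5.png")
E
```

```text
shift [-0.0023, -0.0062, -0.0026] turn [0.006, 0.001, 0.006] jaw 0.0
t 7.22 at [ 451.1 -255.5  128.5] [3.136e+00 1.000e-03 1.606e+00] F [-4.9  0.7 11.8] q [-0.52  0.3   1.95  0.    0.88 -2.13]
```

View pics/d5.png

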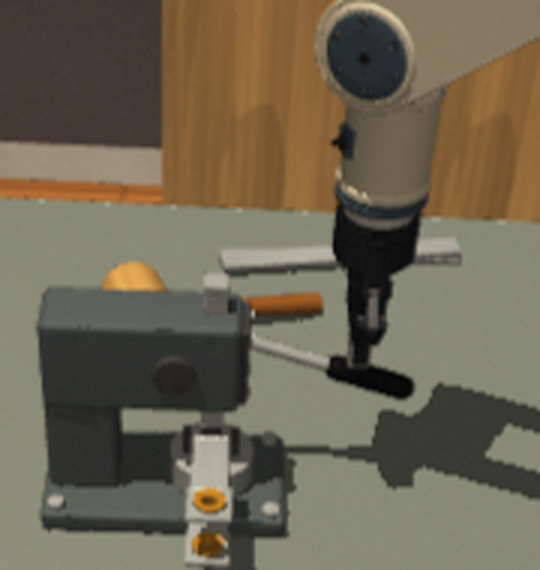

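Call:
{"name": "send_rows", "arguments": {
  "plan": [
    [[0,-0.003,0.002],[0,0,0],-1],
    [[0,-0.005,0.004],[0.003,0,0],-1],
    [[0,-0.005,0.006],[0.006,0,0],-1],
    [[0,-0.005,0.008],[0.006,0,0],-1],
    [[0,-0.005,0.008],[0.006,0,0],-1]
  ]
}}

```text
clock: 7.68
eef_pos: [449.9, -256.3, 122.9]
tcp_rot: [3.135, 0.004, 1.607]
contact_force: [2.6, 2.0, 14.0]
opening: -0.001
```

Call:
{"name": "send_rows", "arguments": {
  "plan": [
    [[0,-0.002,0.002],[0,0,0],-1],
    [[0,-0.004,0.004],[0.003,0,0],-1],
    [[0,-0.004,0.006],[0.006,0,0],-1],
    [[0,-0.004,0.008],[0.006,0,0],-1],
    [[0,-0.004,0.008],[0.006,0,0],-1]
  ]
}}

```text
clock: 8.1
eef_pos: [449.4, -257.0, 117.2]
tcp_rot: [3.136, 0.007, 1.607]
contact_force: [3.7, 2.2, 14.2]
opening: 0.001
```

```bash
python3 g.py 445 -258 115 1.6; python3 - <<'E'
from rig import status, viewer
from h import *
im=viewer.grab_frame("side");crop(im,220,60,180,190,3,"pics/d6.png")
im=viewer.grab_frame("wrist");cv2.imwrite("pics/w4.png",im[:,:,::-1])
E
```

```text
shift [-0.0008, -0.0044, 0.0022] turn [0.006, 0.007, 0.007] jaw 0.001
t 8.1 at [ 449.4 -257.   117.2] [3.136 0.007 1.607] F [ 3.7  2.2 14.2] q [-0.52  0.32  1.96 -0.    0.85 -2.13]
```

View pics/d6.png

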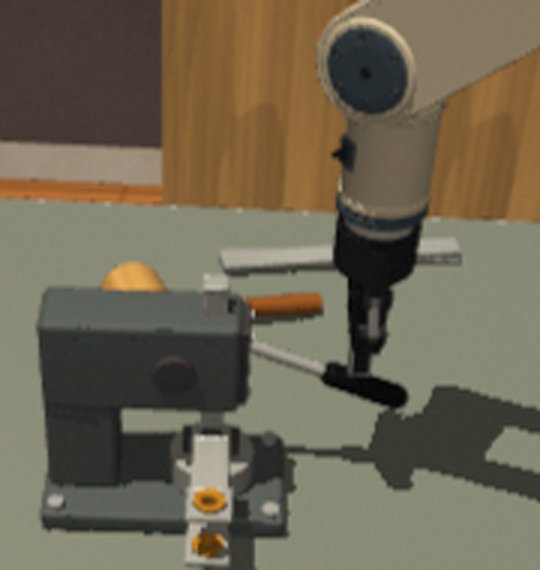

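View pics/w4.png

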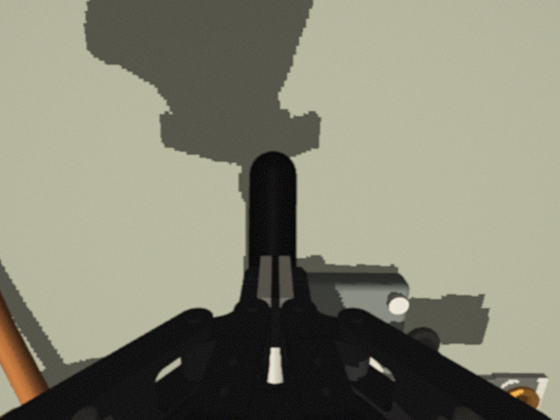

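```bash
python3 - <<'E'
from rig import status, viewer
from h import *
D=viewer.camera_params("side");S=viewer.camera_params("scene")
O=np.array([588.7,-204.2,0]);Rz=R.from_euler('z',.03)
for q in (0,.2,.75,.8,.83,.873):
    a=np.radians(25)-q
    pts=[O+Rz.apply([36-r*np.cos(a),-49,180+r*np.sin(a)]) for r in (155,200,240)]
    print(q,((proj(D,pts)-[220,60])*3).round(0).tolist(),pts[1].round(0))
E
```

```text
0 [[333.0, 267.0], [379.0, 250.0], [422.0, 236.0]] [ 445. -258.  265.]
0.2 [[341.0, 293.0], [389.0, 285.0], [432.0, 278.0]] [ 432. -258.  227.]
0.75 [[329.0, 363.0], [372.0, 376.0], [409.0, 387.0]] [ 436. -258.  118.]
0.8 [[326.0, 369.0], [367.0, 383.0], [403.0, 395.0]] [ 439. -258.  109.]
0.83 [[324.0, 372.0], [364.0, 387.0], [400.0, 400.0]] [ 442. -258.  103.]
0.873 [[321.0, 377.0], [360.0, 393.0], [395.0, 407.0]] [ 445. -258.   95.]
```

Call:
{"name": "send_rows", "arguments": {
  "plan": [
    [[-0.001,-0.002,0.003],[0,0,0],-1],
    [[-0.001,-0.005,0.005],[0.006,0.007,0.007],-1],
    [[-0.001,-0.007,0.008],[0.006,0.007,0.007],-1],
    [[-0.001,-0.007,0.01],[0.006,0.007,0.007],-1],
    [[-0.001,-0.007,0.011],[0.006,0.007,0.007],-1]
  ]
}}

```text
clock: 8.62
eef_pos: [446.0, -259.1, 108.7]
tcp_rot: [3.136, 0.002, 1.601]
contact_force: [3.2, 2.4, 15.5]
opening: 0.005
```

Call:
{"name": "send_rows", "arguments": {
  "plan": [
    [[0,-0.002,0.002],[0,0,0],-1],
    [[0,-0.003,0.004],[0.006,0,0],-1],
    [[0,-0.004,0.006],[0.006,0,0],-1],
    [[0,-0.004,0.007],[0.006,0,0],-1],
    [[0,-0.004,0.008],[0.006,0,0],-1]
  ]
}}

```text
clock: 9.03
eef_pos: [445.4, -259.9, 103.1]
tcp_rot: [3.136, 0.005, 1.602]
contact_force: [0.0, 2.7, 20.6]
opening: 0.003
```

Force is rising; nearing the stop.

Call:
{"name": "send_rows", "arguments": {
  "plan": [
    [[0,0,0.002],[0,0,0],-1],
    [[0,0,0.004],[0.006,0,0],-1],
    [[0,0,0.005],[0.006,0,0],-1],
    [[0,0,0.006],[0.006,0,0],-1],
    [[0,0,0.006],[0.006,0,0],-1]
  ]
}}

```text
clock: 9.45
eef_pos: [446.4, -259.9, 101.3]
tcp_rot: [3.141, 0.006, 1.603]
contact_force: [-16.9, 5.8, 50.1]
opening: -0.002
```

```bash
python3 g.py 445 -258 115 1.6; python3 - <<'E'
from rig import status, viewer
from h import *
im=viewer.grab_frame("side");crop(im,220,60,180,190,3,"pics/d7.png")
E
```

```text
shift [0.0019, -0.0013, -0.0138] turn [0.0, 0.006, 0.003] jaw -0.002
t 9.45 at [ 446.4 -259.9  101.3] [3.141 0.006 1.603] F [-16.9   5.8  50.1] q [-0.53  0.34  1.97 -0.01  0.82 -2.13]
```

View pics/d7.png

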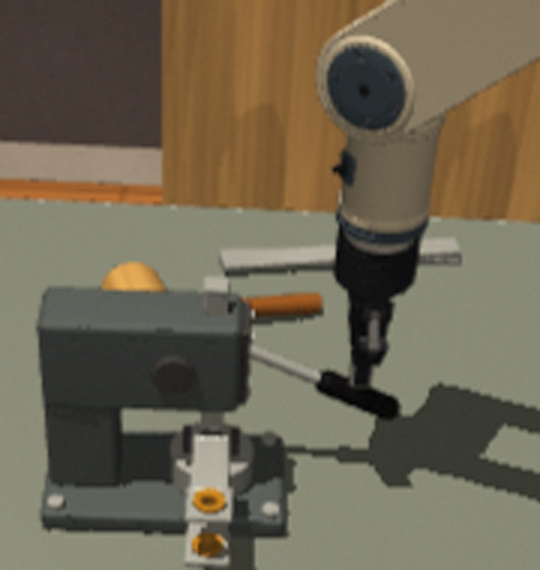

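Call:
{"name": "send_rows", "arguments": {
  "plan": [
    [[0,0,-0.004],[0,0,0],-1],
    [[0,0,-0.015],[0,0,0],-1],
    [[0,0,-0.03],[0,0,0],-1],
    [[0,0,-0.05],[0,0,0],-1],
    [[0,0,-0.07],[0,0,0],-1]
  ]
}}

```text
clock: 9.92
eef_pos: [445.8, -258.8, 172.4]
tcp_rot: [-3.14, 0.005, 1.604]
contact_force: [-2.7, 0.3, 3.6]
opening: -0.0
```

Call:
{"name": "send_rows", "arguments": {
  "plan": [
    [[0,0,-0.02],[0,0,0],-1],
    [[0,0,-0.04],[0,0,0],-1],
    [[0,0,-0.06],[0,0,0],-1],
    [[0,0,-0.08],[0,0,0],-1],
    [[0,0,-0.1],[0,0,0],-1]
  ]
}}

```text
clock: 10.33
eef_pos: [447.2, -257.8, 274.5]
tcp_rot: [3.14, 0.006, 1.604]
contact_force: [0.8, -0.7, 0.1]
opening: 0.003
```

Call:
{"name": "send_rows", "arguments": {
  "plan": [
    [[0,0,-0.02],[0,0,0],-1],
    [[0,0,-0.04],[0,0,0],-1],
    [[0,0,-0.06],[0,0,0],-1],
    [[0,0,-0.07],[0,0,0],-1],
    [[0,0,-0.07],[0,0,0],-1]
  ]
}}

```text
clock: 10.75
eef_pos: [448.5, -257.6, 347.2]
tcp_rot: [3.137, 0.008, 1.605]
contact_force: [0.3, -0.5, 0.7]
opening: 0.001
```

```bash
python3 g.py 505 255 340 1.5; python3 - <<'E'
from rig import status, viewer
from h import *
im=viewer.grab_frame("side");crop(im,220,60,180,190,3,"pics/d8.png")
E
```

```text
shift [0.5104, 0.074, 0.0036] turn [0.005, 0.007, 0.105] jaw 0.001
t 10.75 at [ 448.5 -257.6  347.2] [3.137 0.008 1.605] F [ 0.3 -0.5  0.7] q [-0.52  0.08  1.71 -0.    1.35 -2.13]
```

View pics/d8.png

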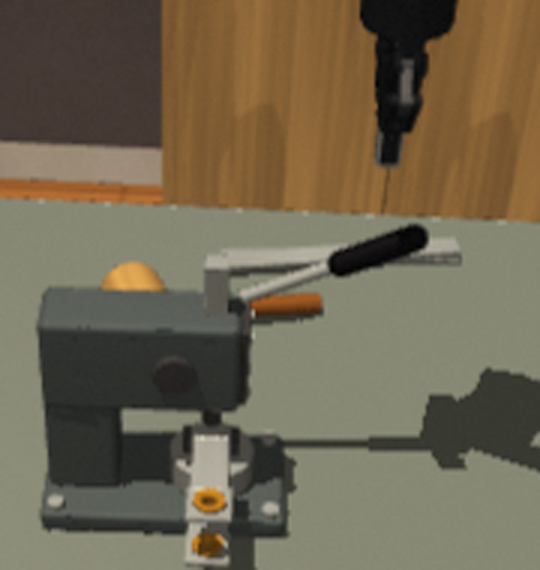

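Call:
{"name": "send_rows", "arguments": {
  "plan": [
    [[0.04,0.006,0],[0,0,0],0.6],
    [[0.08,0.012,0],[0,0,0],0.6],
    [[0.12,0.018,0],[0.005,0.007,0],0.6],
    [[0.16,0.024,0],[0.005,0.007,0],0.6],
    [[0.2,0.03,0],[0.005,0.007,0],0.6]
  ]
}}

```text
clock: 11.22
eef_pos: [470.1, -54.5, 342.5]
tcp_rot: [-3.137, -0.001, 1.604]
contact_force: [0.7, 0.4, -0.5]
opening: 0.709
```

Call:
{"name": "send_rows", "arguments": {
  "plan": [
    [[0.04,0.006,0],[0,0,0],0.6],
    [[0.08,0.012,0],[0,0,0],0.6],
    [[0.12,0.018,0],[0,0,0],0.6],
    [[0.16,0.024,0.01],[0,0,0],0.6],
    [[0.2,0.03,0.02],[0,0,0],0.6]
  ]
}}

```text
clock: 11.63
eef_pos: [492.7, 148.6, 321.3]
tcp_rot: [-3.137, -0.001, 1.605]
contact_force: [0.9, -1.0, -0.4]
opening: 0.798
```

```bash
python3 g.py 504 260 300 1.59
```

```text
shift [0.1109, 0.0152, 0.0213] turn [-0.005, -0.001, 0.015] jaw 0.798
t 11.63 at [492.7 148.6 321.3] [-3.137e+00 -1.000e-03  1.605e+00] F [ 0.9 -1.  -0.4] q [ 0.29  0.1   1.74  0.    1.31 -1.32]
```

Call:
{"name": "send_rows", "arguments": {
  "plan": [
    [[0.035,0.005,0.005],[0,0,0],0.6],
    [[0.07,0.01,0.01],[0,0,0],0.6],
    [[0.1,0.015,0.02],[-0.005,0,0.015],0.6],
    [[0.111,0.015,0.021],[-0.005,0,0.015],0.6],
    [[0.111,0.015,0.021],[-0.005,0,0.015],0.6]
  ]
}}

```text
clock: 12.05
eef_pos: [502.5, 262.0, 297.8]
tcp_rot: [-3.138, 0.0, 1.593]
contact_force: [-0.1, -0.4, -0.3]
opening: 0.8
```

```bash
python3 - <<'E'
from rig import status, viewer
from h import *
import pickle
for n in ("scene","side"):
    im=viewer.grab_frame(n); cv2.imwrite(f"pics/{n}9.png",im[:,:,::-1])
viewer.grab_frame("wrist")
print(status.sense()["eef_pos"],status.sense()["qvel"].round(3))
P=viewer.camera_params("wrist");im=viewer.grab_frame("wrist");pickle.dump((P,im),open("w5.pkl","wb"))
crop(im,200,100,200,150,4,"pics/w5.png")
print(proj(P,[[505,261,170],[505,261,50]]))
E
```

```text
[503.47336483 258.99846299 299.8608222 ] [-0.017 -0.015 -0.004 -0.001 -0.     0.002]
[[277.28035232 196.27657174]
 [276.63765712 168.1411916 ]]
```

View pics/w5.png

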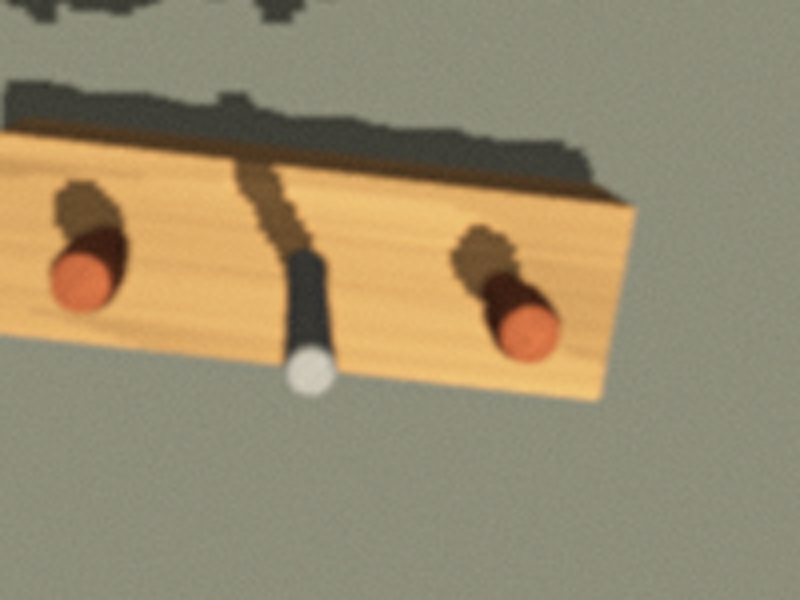

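```bash
python3 - <<'E'
from h import *
import pickle
P,im=pickle.load(open("w5.pkl","rb"))
print(onz(P,(277.7,192.7),170),onz(P,(276.5,164.5),50),onz(P,(220.5,170.2),104),onz(P,(332,182.8),104))
P,im=pickle.load(open("w1.pkl","rb"));print(onz(P,(283.5,176),170))
E
python3 g.py 502.5 261 200 1.59
```

```text
[501.77298538 261.29163994 170.        ] [500.56585853 260.73951497  50.        ] [497.21740246 201.90037105 104.        ] [508.42893728 319.38070537 104.        ]
[501.01427493 261.10221476 170.        ]
shift [0.0022, -0.0012, 0.1003] turn [-0.0, -0.0, -0.001] jaw 0.799
t 12.25 at [503.7 258.8 300.3] [-3.141 -0.     1.589] F [-0.4 -0.  -0.3] q [ 0.47  0.2   1.67  0.    1.27 -1.12]
```

Call:
{"name": "send_rows", "arguments": {
  "plan": [
    [[0.001,-0.001,0.025],[0,0,0],0.6],
    [[0.002,-0.0015,0.05],[0,0,0],0.6],
    [[0.0025,-0.0015,0.075],[0,0,0],0.6],
    [[0.0025,-0.0015,0.09],[0,0,0],0.6],
    [[0.0025,-0.0015,0.1],[0,0,0],0.6]
  ]
}}

```text
clock: 12.67
eef_pos: [501.6, 259.4, 198.8]
tcp_rot: [-3.14, 0.001, 1.588]
contact_force: [0.0, 0.0, 0.5]
opening: 0.801
```

```bash
python3 g.py 502.2 261.2 156 1.59;python3 - <<'E'
from rig import status, viewer
from h import *
import pickle
viewer.grab_frame("wrist");viewer.grab_frame("wrist")
P=viewer.camera_params("wrist");im=viewer.grab_frame("wrist");pickle.dump((P,im),open("w6.pkl","wb"))
cv2.imwrite("pics/w6.png",im[:,:,::-1])
E
python3 g.py 502.2 261.2 156 1.59
```

```text
shift [0.0018, 0.0007, 0.0428] turn [-0.002, 0.001, -0.002] jaw 0.801
t 12.67 at [501.6 259.4 198.8] [-3.140e+00  1.000e-03  1.588e+00] F [0.  0.  0.5] q [ 0.47  0.29  1.79 -0.    1.07 -1.11]
shift [0.0008, -0.0001, 0.0445] turn [-0.0, 0.0, -0.002] jaw 0.798
t 12.82 at [502.3 260.4 200.5] [-3.141  0.     1.588] F [ 0.6 -1.1  1.3] q [ 0.48  0.29  1.78  0.    1.07 -1.11]
```

View pics/w6.png

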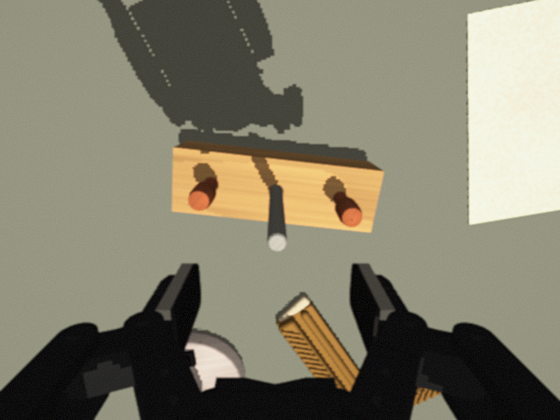

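```bash
python3 - <<'E'
from h import *
import pickle
P5,_=pickle.load(open("w5.pkl","rb"));P6,im=pickle.load(open("w6.pkl","rb"))
print(onz(P6,(277.5,242.5),170),tri([(P5,(277.7,192.7)),(P6,(277.5,242.5))]))
# where would TCP project
from rig import status
s=status.sense();Rm=R.from_euler('xyz',s["tcp_rot"])
print(proj(P6,[s["eef_pos"]+Rm.apply([0,0,d]) for d in (3,15,22,30)]))
E
```

```text
[501.48562543 261.22765671 170.        ] (array([502.26374635, 261.2851219 , 168.26540728]), [array([-0.03538671, -0.00050112]), array([0.05238723, 0.00071509])])
[[276.1603814  266.36966349]
 [276.10003298 255.68996054]
 [276.06820796 250.05797015]
 [276.03448502 244.09010988]]
```

Call:
{"name": "send_rows", "arguments": {
  "plan": [
    [[0.0008,0,0.01],[0,0,0],0.6],
    [[0.0008,-0.0004,0.02],[0,0,0],0.6],
    [[0.0008,-0.0004,0.033],[0,0,0],0.6],
    [[0.0008,-0.0004,0.0445],[0,0,0],0.6],
    [[0.0008,-0.0004,0.0445],[0,0,0],0.6]
  ]
}}

```text
clock: 13.23
eef_pos: [500.6, 260.5, 153.6]
tcp_rot: [-3.138, 0.002, 1.588]
contact_force: [-0.0, -0.8, -0.4]
opening: 0.801
```

Call:
{"name": "send_rows", "arguments": {
  "plan": [
    [[0,0,0],[0,0,0],0.2],
    [[0,0,0],[0,0,0],-0.2],
    [[0,0,0],[0,0,0],-0.5],
    [[0,0,0],[0,0,0],-1],
    [[0,0,0],[0,0,0],-1]
  ],
  "squeeze": 60
}}

```text
clock: 13.65
eef_pos: [501.0, 260.8, 154.2]
tcp_rot: [-3.139, 0.001, 1.588]
contact_force: [0.3, -0.0, 2.9]
opening: 0.097
```

```bash
python3 g.py 502.2 261.2 156 1.59
```

```text
shift [0.0004, 0.0012, -0.0018] turn [-0.002, 0.001, -0.002] jaw 0.097
t 13.65 at [501.  260.8 154.2] [-3.139e+00  1.000e-03  1.588e+00] F [ 0.3 -0.   2.9] q [ 0.48  0.34  1.83  0.    0.98 -1.11]
```

Call:
{"name": "send_rows", "arguments": {
  "plan": [
    [[0,0,0],[0,0,0],-1],
    [[0,0,0],[0,0,0],-1],
    [[0,0,0],[0,0,0],-1],
    [[0,0,0],[0,0,0],-1],
    [[0,0,0],[0,0,0],-1]
  ],
  "squeeze": 60
}}

```text
clock: 14.07
eef_pos: [501.1, 260.8, 154.3]
tcp_rot: [-3.139, 0.001, 1.588]
contact_force: [0.6, 0.6, 1.0]
opening: 0.094
```

```bash
python3 - <<'E'
from rig import status, viewer
from h import *
import pickle
P=viewer.camera_params("wrist");im=viewer.grab_frame("wrist");pickle.dump((P,im),open("w7.pkl","wb"))
cv2.imwrite("pics/w7.png",im[:,:,::-1])
E
python3 g.py 502.2 261.2 156 1.59
```

```text
shift [0.0004, 0.0011, -0.0017] turn [-0.002, 0.001, -0.002] jaw 0.091
t 14.12 at [501.1 260.8 154.3] [-3.139e+00  1.000e-03  1.588e+00] F [0.5 1.  0.6] q [ 0.48  0.34  1.83  0.    0.98 -1.11]
```

View pics/w7.png

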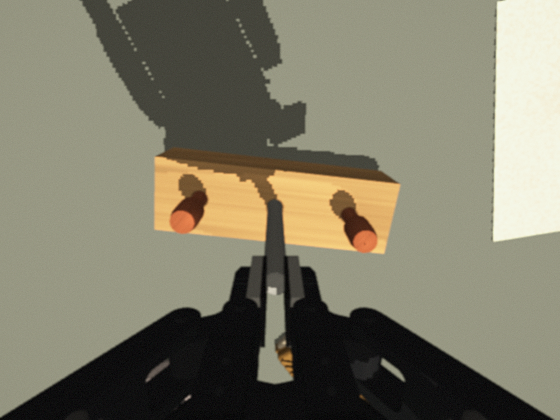

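Call:
{"name": "send_rows", "arguments": {
  "plan": [
    [[0,0,-0.008],[0,0,0],-1],
    [[0,0,-0.02],[0,0,0],-1],
    [[0,0,-0.04],[0,0,0],-1],
    [[0,0,-0.06],[0,0,0],-1],
    [[0,0,-0.08],[0,0,0],-1]
  ],
  "squeeze": 80
}}

```text
clock: 14.53
eef_pos: [501.2, 260.8, 236.2]
tcp_rot: [-3.14, 0.001, 1.588]
contact_force: [0.2, 0.5, -1.3]
opening: 0.08
```

Call:
{"name": "send_rows", "arguments": {
  "plan": [
    [[0,0,-0.02],[0,0,0],-1],
    [[0,0,-0.04],[0,0,0],-1],
    [[0,0,-0.06],[0,0,0],-1],
    [[0,0,-0.075],[0,0,0],-1],
    [[0,0,-0.075],[0,0,0],-1]
  ]
}}

```text
clock: 14.95
eef_pos: [502.7, 261.6, 315.7]
tcp_rot: [3.138, -0.002, 1.588]
contact_force: [0.5, 0.5, -0.3]
opening: 0.079
```

```bash
python3 g.py 583 -64 310 1.59
```

```text
shift [-0.327, 0.0746, 0.0054] turn [0.004, -0.002, -0.002] jaw 0.079
t 14.95 at [502.7 261.6 315.7] [ 3.138e+00 -2.000e-03  1.588e+00] F [ 0.5  0.5 -0.3] q [ 0.48  0.18  1.65  0.    1.3  -1.11]
```

Call:
{"name": "send_rows", "arguments": {
  "plan": [
    [[-0.02,0.005,0],[0,0,0],-1],
    [[-0.045,0.01,0],[0,0,0],-1],
    [[-0.075,0.017,0],[0,0,0],-1],
    [[-0.105,0.024,0],[0.004,0,0],-1],
    [[-0.135,0.031,0],[0.004,0,0],-1]
  ]
}}

```text
clock: 15.37
eef_pos: [535.7, 125.9, 315.1]
tcp_rot: [-3.14, -0.002, 1.589]
contact_force: [0.4, 0.3, -0.4]
opening: 0.079
```

Call:
{"name": "send_rows", "arguments": {
  "plan": [
    [[-0.03,0.007,0],[0,0,0],-1],
    [[-0.06,0.014,0],[0,0,0],-1],
    [[-0.09,0.021,0],[0,0,0],-1],
    [[-0.115,0.026,0],[0,0,0],-1],
    [[-0.135,0.031,0],[0,0,0],-1]
  ]
}}

```text
clock: 15.78
eef_pos: [568.8, -10.7, 314.3]
tcp_rot: [-3.139, -0.001, 1.588]
contact_force: [0.1, -0.5, -1.9]
opening: 0.083
```

```bash
python3 g.py 583.5 -64.5 310 1.59
```

```text
shift [-0.0541, 0.0138, 0.0042] turn [-0.002, -0.001, -0.002] jaw 0.083
t 15.78 at [568.8 -10.7 314.3] [-3.139e+00 -1.000e-03  1.588e+00] F [ 0.1 -0.5 -1.9] q [-0.02  0.19  1.65  0.    1.31 -1.61]
```

Call:
{"name": "send_rows", "arguments": {
  "plan": [
    [[-0.02,0.005,0.002],[0,0,0],-1],
    [[-0.04,0.01,0.004],[0,0,0],-1],
    [[-0.05,0.013,0.004],[-0.002,-0.001,-0.002],-1],
    [[-0.054,0.014,0.004],[-0.002,-0.001,-0.002],-1],
    [[-0.054,0.014,0.004],[-0.002,-0.001,-0.002],-1]
  ]
}}

```text
clock: 16.2
eef_pos: [583.6, -64.7, 309.9]
tcp_rot: [-3.141, -0.001, 1.589]
contact_force: [0.4, 0.0, -2.6]
opening: 0.081
```

```bash
python3 - <<'E'
from rig import status, viewer
from h import *
import pickle
viewer.grab_frame("wrist");viewer.grab_frame("wrist")
S=viewer.grab_frame("scene");D=viewer.grab_frame("side");P=viewer.camera_params("wrist");W=viewer.grab_frame("wrist")
pickle.dump((P,S,D,W,status.sense()),open("v1.pkl","wb"))
crop(S,230,140,110,110,5.4,"pics/s10.png");crop(D,240,110,100,140,4.2,"pics/d10.png");cv2.imwrite("pics/w10.png",W[:,:,::-1])
E
python3 g.py 583.5 -64.5 310 1.59
```

```text
shift [-0.0011, -0.0001, 0.0004] turn [-0.0, -0.001, 0.001] jaw 0.083
t 16.45 at [583.6 -63.4 310.4] [-3.141e+00 -1.000e-03  1.591e+00] F [-0.2  0.5 -0.5] q [-0.11  0.22  1.62  0.    1.3  -1.7 ]
```

View pics/s10.png

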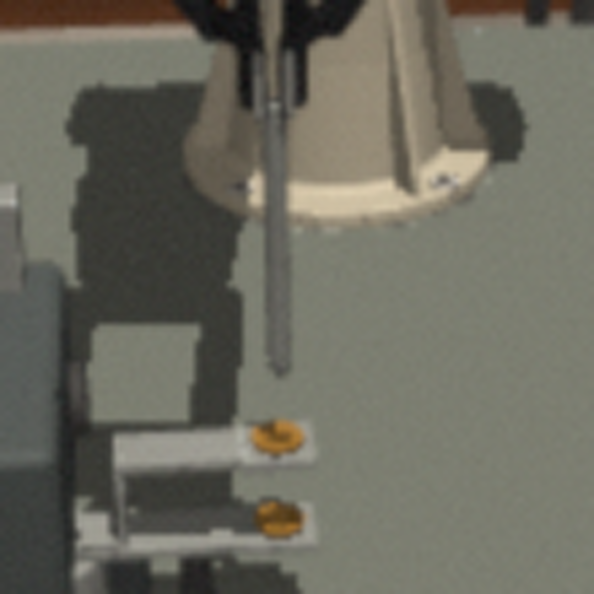

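View pics/d10.png

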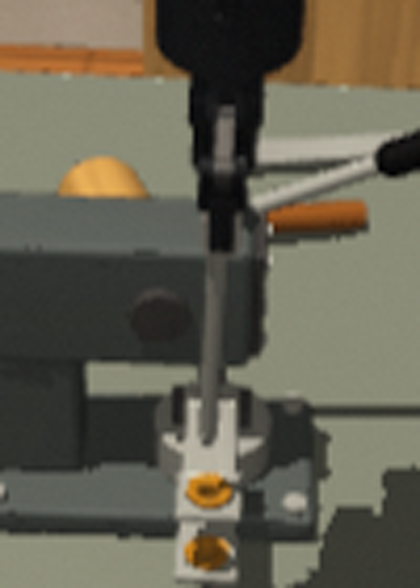

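View pics/w10.png

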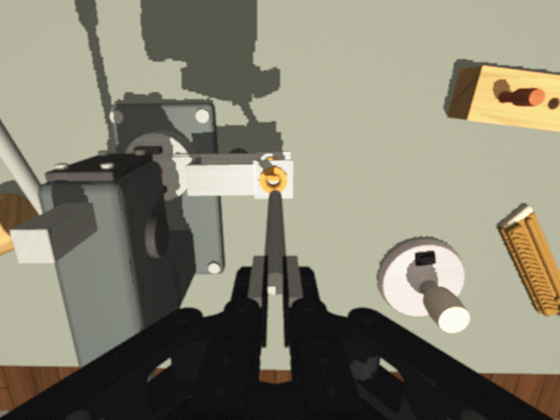

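```bash
cat > line.py <<'E'
from h import *
def line3(Sp,s1,s2,Dp,d1,d2):
    n=[]
    for p,a,b in((Sp,s1,s2),(Dp,d1,d2)):
        t,r1=ray(p,a);_,r2=ray(p,b);k=np.cross(r1,r2);k/=np.linalg.norm(k);n.append((k,k@t))
    d=np.cross(n[0][0],n[1][0]);d/=d[2]
    f=lambda z:np.linalg.solve([n[0][0],n[1][0],[0,0,1]],[n[0][1],n[1][1],z])
    return d,f
E
python3 - <<'E'
from line import *
from rig import viewer
S=viewer.camera_params("scene");D=viewer.camera_params("side")
q=lambda x,y:(x/5.4+230,y/5.4+140); a=lambda x,y:(x/4.2+240,y/4.2+110)
N=tri([(S,q(281,375)),(D,a(207,440))]);B=tri([(S,q(277,437)),(D,a(210,490))])
L=tri([(S,q(280,519)),(D,a(209,551))])
print(N,B,L)
d,f=line3(S,q(275,130),q(279.5,345),D,a(216.5,260),a(209,415));print("dir",d,f(126),f(165),f(300))
import pickle
P,_,_,_,s=pickle.load(open("v1.pkl","rb"))
print(onz(P,(273.2,179),126)); 
print(proj(P,[s["eef_pos"]+[0,0,-148]]), s["eef_pos"])
_,_,_,W,_=pickle.load(open("v1.pkl","rb"));crop(W,220,130,110,180,3.3,"pics/w10c.png")
E
```

```text
(array([589.08751607, -62.22868939, 166.09169135]), [array([-0.45860402, -0.54155201]), array([-0.3848152,  0.6970102])]) (array([585.7130161 , -64.32023601, 122.72539781]), [array([-0.21547283, -0.2460957 ]), array([-0.18113977,  0.31769068])]) (array([585.17442063, -63.94641711,  67.00656677]), [array([-0.32993273, -0.36334941]), array([-0.27970476,  0.46877838])])
dir [-1.01624946e-02 -8.32742732e-04  1.00000000e+00] [588.08841859 -61.33483084 126.        ] [587.6920813  -61.36730781 165.        ] [586.32014453 -61.47972808 300.        ]
[582.93803995 -65.05780834 126.        ]
[[274.80489435 189.00234096]] [583.56649228 -63.42195707 310.36044598]
```

View pics/w10c.png

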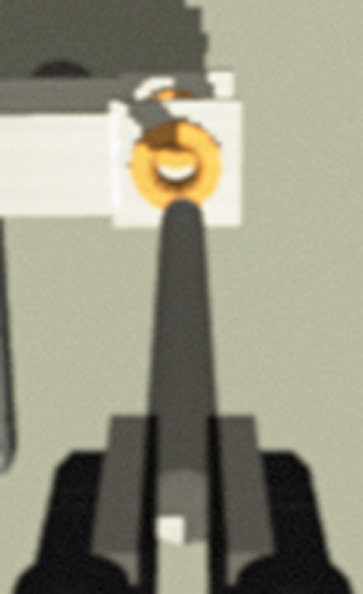

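```bash
python3 - <<'E'
from h import *
import pickle
P,_,_,_,s=pickle.load(open("v1.pkl","rb"))
print(onz(P,(273.3,180.3),126),onz(P,(275.2,192.3),166),onz(P,(275.2,276),326))
E
```

```text
[584.29491466 -64.92989979 126.        ] [585.6698352  -63.02090859 166.        ] [579.76129362 -63.37724983 326.        ]
```

```bash
python3 g.py 581.7 -65.6 276 1.59
```

```text
shift [-0.0022, -0.0019, 0.0344] turn [-0.0, -0.001, 0.001] jaw 0.083
t 16.45 at [583.6 -63.4 310.4] [-3.141e+00 -1.000e-03  1.591e+00] F [-0.2  0.5 -0.5] q [-0.11  0.22  1.62  0.    1.3  -1.7 ]
```

Call:
{"name": "send_rows", "arguments": {
  "plan": [
    [[-0.001,-0.001,0.005],[0,0,0],-1],
    [[-0.002,-0.002,0.015],[0,0,0],-1],
    [[-0.0022,-0.002,0.025],[0,0,0],-1],
    [[-0.0022,-0.002,0.034],[0,0,0],-1],
    [[-0.0022,-0.002,0.034],[0,0,0],-1]
  ]
}}

```text
clock: 16.87
eef_pos: [580.2, -65.5, 273.4]
tcp_rot: [-3.137, -0.001, 1.591]
contact_force: [-0.1, 0.6, -2.3]
opening: 0.081
```

```bash
cat > look.py <<'E'
import sys,pickle
from rig import status, viewer
from h import *
k=sys.argv[1]
viewer.grab_frame("wrist");viewer.grab_frame("wrist")
S=viewer.grab_frame("scene");D=viewer.grab_frame("side");P=viewer.camera_params("wrist");W=viewer.grab_frame("wrist")
pickle.dump((P,S,D,W,status.sense()),open(f"v{k}.pkl","wb"))
a=cv2.resize(S[160:250,250:320],None,fx=6,fy=6,interpolation=2);b=cv2.resize(D[160:250,260:330],None,fx=6,fy=6,interpolation=2)
cv2.imwrite(f"pics/x{k}.png",cv2.resize(np.hstack([a,b]),(800,514))[:,:,::-1]);
crop(W,220,130,110,180,3.3,f"pics/w{k}c.png")
E
python3 look.py 12; python3 g.py 581.7 -65.6 276 1.59
```

```text
shift [0.0001, -0.0002, 0.0007] turn [0.0, -0.0, 0.001] jaw 0.08
t 17.12 at [581.9 -65.7 276.7] [ 3.141 -0.     1.591] F [-0.1  0.6 -1.1] q [-0.12  0.25  1.66  0.    1.24 -1.71]
```

View pics/x12.png

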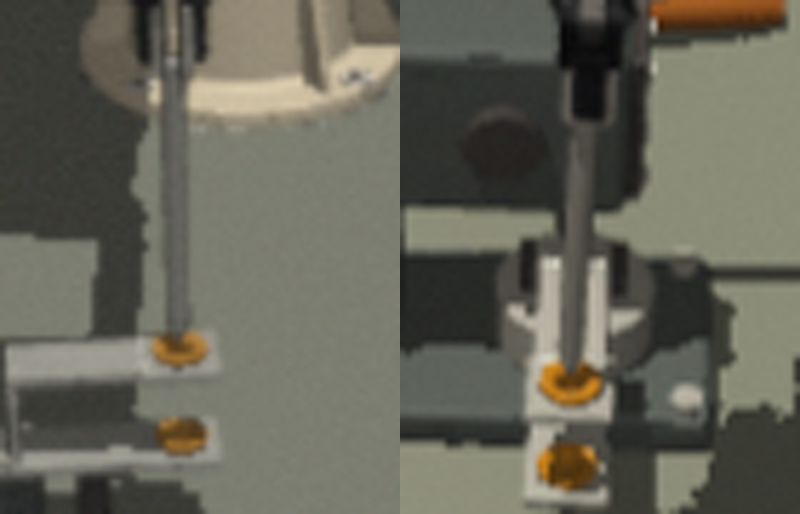

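View pics/w12c.png

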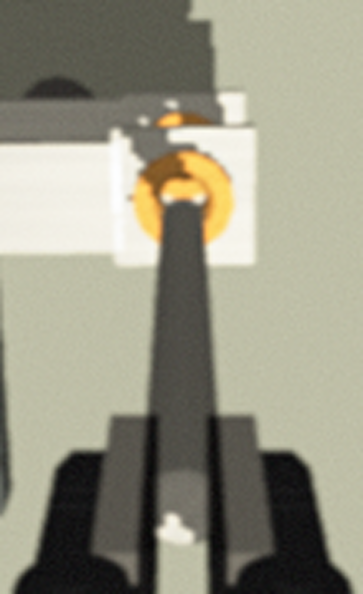

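Call:
{"name": "send_rows", "arguments": {
  "plan": [
    [[0,0,0.003],[0,0,0],-1],
    [[0,0,0.006],[0,0,0],-1],
    [[0,0,0.009],[0,0,0],-1],
    [[0,0,0.012],[0,0,0],-1],
    [[0,0,0.012],[0,0,0],-1]
  ]
}}

```text
clock: 17.53
eef_pos: [581.6, -65.6, 263.9]
tcp_rot: [-3.141, -0.001, 1.591]
contact_force: [-0.7, 1.2, -2.5]
opening: 0.082
```

Call:
{"name": "send_rows", "arguments": {
  "plan": [
    [[0,0,0.002],[0,0,0],-1],
    [[0,0,0.004],[0,0,0],-1],
    [[0,0,0.006],[0,0,0],-1],
    [[0,0,0.008],[0,0,0],-1],
    [[0,0,0.008],[0,0,0],-1]
  ]
}}

```text
clock: 17.95
eef_pos: [581.3, -65.6, 255.4]
tcp_rot: [-3.14, -0.001, 1.591]
contact_force: [0.0, -1.1, -1.4]
opening: 0.082
```

```bash
python3 look.py 13; python3 g.py 581.7 -65.6 250 1.59
```

```text
shift [0.0, 0.0001, 0.0061] turn [-0.0, -0.001, 0.001] jaw 0.081
t 18.2 at [581.6 -65.6 256.1] [-3.141e+00 -1.000e-03  1.591e+00] F [ 0.1 -0.5 -1.4] q [-0.12  0.26  1.68  0.    1.19 -1.71]
```

View pics/x13.png

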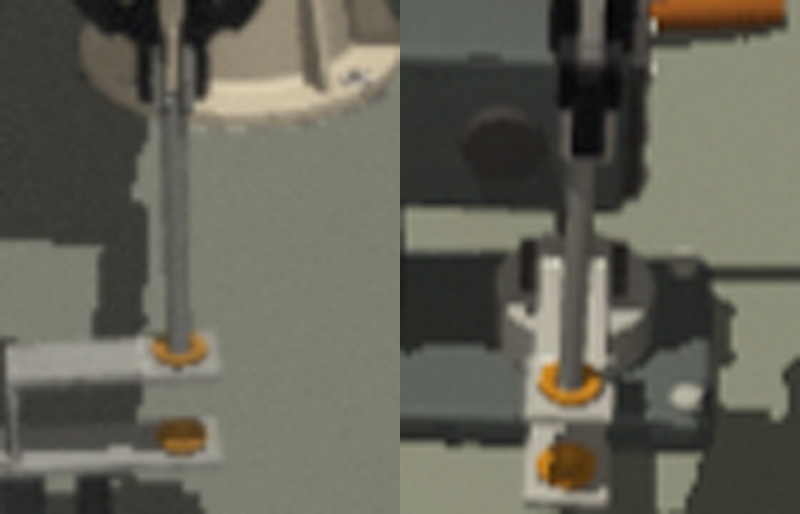

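View pics/w13c.png

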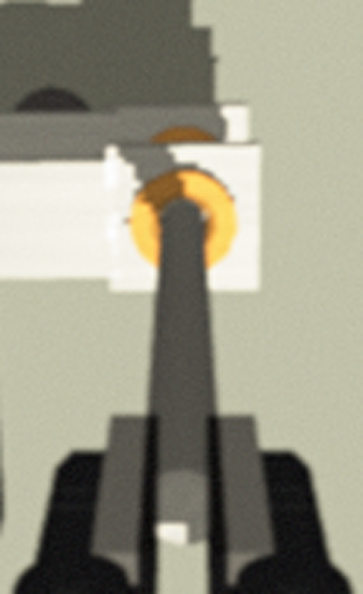

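Call:
{"name": "send_rows", "arguments": {
  "plan": [
    [[0,0,0.003],[0,0,0],-1],
    [[0,0,0.006],[0,0,0],-1],
    [[0,0,0.01],[0,0,0],-1],
    [[0,0,0.014],[0,0,0],-1],
    [[0,0,0.015],[0,0,0],-1]
  ]
}}

```text
clock: 18.62
eef_pos: [581.1, -65.6, 240.0]
tcp_rot: [-3.14, -0.001, 1.591]
contact_force: [1.1, 0.4, -2.2]
opening: 0.079
```

Call:
{"name": "send_rows", "arguments": {
  "plan": [
    [[0,0,0.003],[0,0,0],-1],
    [[0,0,0.006],[0,0,0],-1],
    [[0,0,0.01],[0,0,0],-1],
    [[0,0,0.014],[0,0,0],-1],
    [[0,0,0.018],[0,0,0],-1]
  ]
}}

```text
clock: 19.03
eef_pos: [581.1, -65.6, 221.6]
tcp_rot: [-3.14, -0.001, 1.591]
contact_force: [0.6, 1.0, -1.7]
opening: 0.082
```

```bash
python3 look.py 14; python3 g.py 581.7 -65.6 210 1.59
```

```text
shift [-0.0001, 0.0005, 0.0121] turn [-0.002, -0.001, 0.001] jaw 0.081
t 19.28 at [581.2 -65.6 222.1] [-3.140e+00 -1.000e-03  1.591e+00] F [ 0.3  0.3 -2.3] q [-0.12  0.29  1.72  0.    1.13 -1.71]
```

View pics/x14.png

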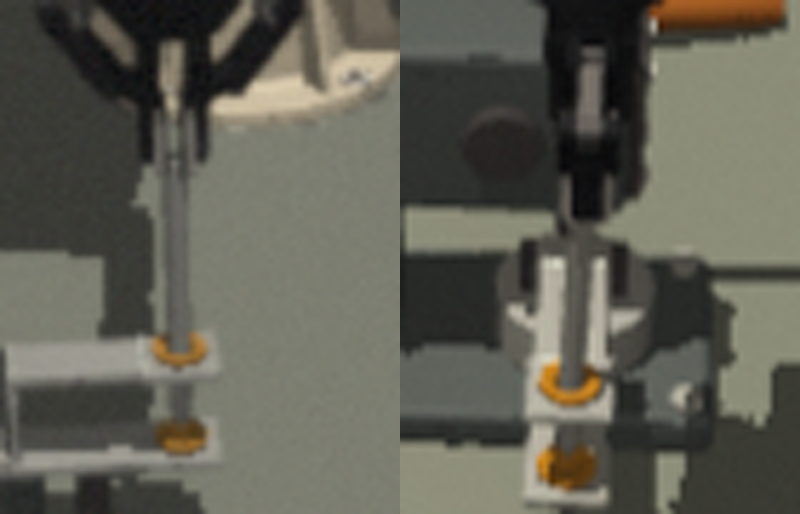

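View pics/w14c.png

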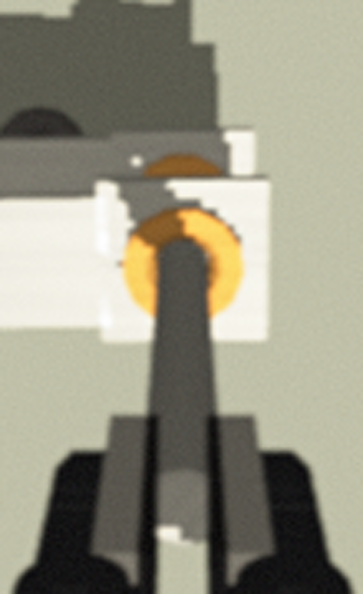

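Call:
{"name": "send_rows", "arguments": {
  "plan": [
    [[0,0,0.002],[0,0,0],-1],
    [[0,0,0.004],[0,0,0],-1],
    [[0,0,0.007],[0,0,0],-1],
    [[0,0,0.01],[0,0,0],-1],
    [[0,0,0.011],[0,0,0],-1]
  ]
}}

```text
clock: 19.7
eef_pos: [580.9, -65.5, 210.5]
tcp_rot: [-3.139, -0.001, 1.591]
contact_force: [-0.0, -0.4, -0.9]
opening: 0.078
```

Call:
{"name": "send_rows", "arguments": {
  "plan": [
    [[0,0,0.002],[0,0,0],-1],
    [[0,0,0.004],[0,0,0],-1],
    [[0,0,0.006],[0,0,0],-1],
    [[0,0,0.008],[0,0,0],-1],
    [[0,0,0.008],[0,0,0],-1]
  ]
}}

```text
clock: 20.12
eef_pos: [580.7, -65.5, 202.0]
tcp_rot: [-3.139, -0.001, 1.591]
contact_force: [0.1, 0.4, -1.6]
opening: 0.081
```

Call:
{"name": "send_rows", "arguments": {
  "plan": [
    [[0,0,0.003],[0,0,0],-1],
    [[0,0,0.006],[0,0,0],-1],
    [[0,0,0.01],[0,0,0],-1],
    [[0,0,0.014],[0,0,0],-1],
    [[0,0,0.016],[0,0,0],-1]
  ]
}}

```text
clock: 20.53
eef_pos: [580.8, -65.5, 185.6]
tcp_rot: [-3.139, -0.001, 1.591]
contact_force: [1.1, 0.1, 0.1]
opening: 0.085
```

Call:
{"name": "send_rows", "arguments": {
  "plan": [
    [[0,0,0.003],[0,0,0],-1],
    [[0,0,0.006],[0,0,0],-1],
    [[0,0,0.01],[0,0,0],-1],
    [[0,0,0.014],[0,0,0],-1],
    [[0,0,0.015],[0,0,0],-1]
  ]
}}

```text
clock: 20.95
eef_pos: [581.1, -65.4, 170.2]
tcp_rot: [-3.14, -0.001, 1.591]
contact_force: [1.6, 0.5, 2.0]
opening: 0.079
```

```bash
python3 look.py 15; python3 g.py 581.7 -65.6 170 1.59; python3 - <<'E'
import pickle
from h import *
P,S,D,W,s=pickle.load(open("v15.pkl","rb"))
cv2.imwrite("pics/S15.png",S[:,:,::-1]);cv2.imwrite("pics/D15.png",D[:,:,::-1])
E
```

```text
shift [-0.0002, 0.0008, 0.0003] turn [-0.002, -0.001, 0.001] jaw 0.079
t 21.2 at [580.9 -65.4 170.3] [-3.139e+00 -1.000e-03  1.591e+00] F [ 4.6  0.3 -5. ] q [-0.12  0.35  1.77  0.    1.03 -1.71]
```

View pics/x15.png

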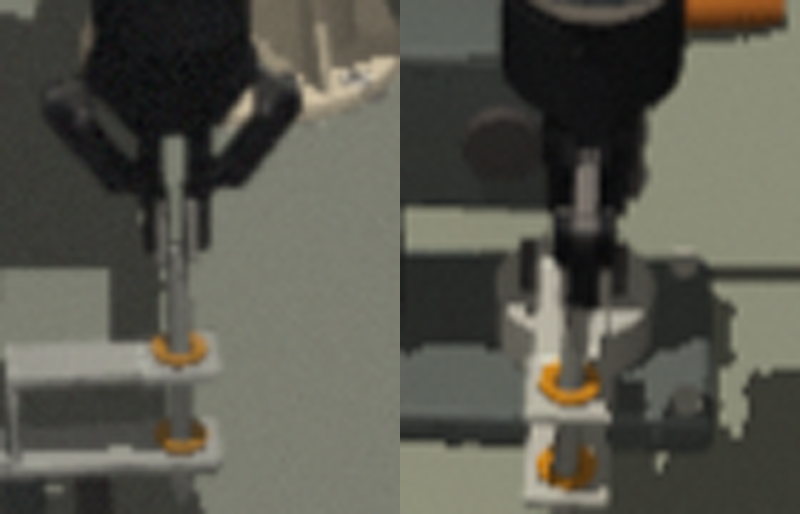

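View pics/S15.png

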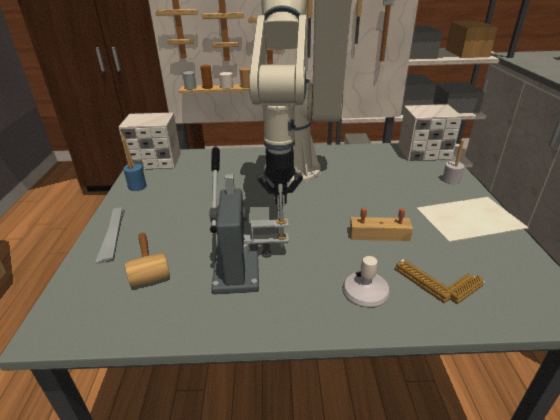

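View pics/D15.png

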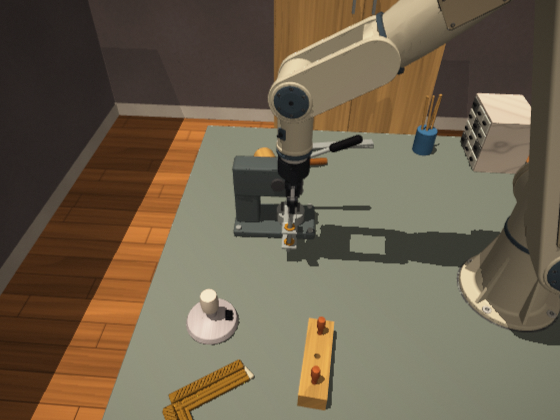

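```bash
python3 - <<'E'
import pickle
from h import *
from rig import viewer
P,S,D,W,s=pickle.load(open("v15.pkl","rb"))
_,S0,_,W0,_=pickle.load(open("v12.pkl","rb"))
a=cv2.resize(S[215:270,255:310],None,fx=7,fy=7,interpolation=2);b=cv2.resize(S0[215:270,255:310],None,fx=7,fy=7,interpolation=2)
cv2.imwrite("pics/n.png",np.hstack([a,b])[:,:,::-1])
a=cv2.resize(W[150:310,220:330],None,fx=3.5,fy=3.5,interpolation=2);b=cv2.resize(W0[150:310,220:330],None,fx=3.5,fy=3.5,interpolation=2)
cv2.imwrite("pics/n2.png",np.hstack([a,b])[:,:,::-1])
print((proj(viewer.camera_params("scene"),[[586,-64.5,26],[586,-64.5,56]])-[255,215])*7)
E
```

```text
[[186.04940138 221.18324582]
 [184.88110083 166.75353359]]
```

View pics/n.png

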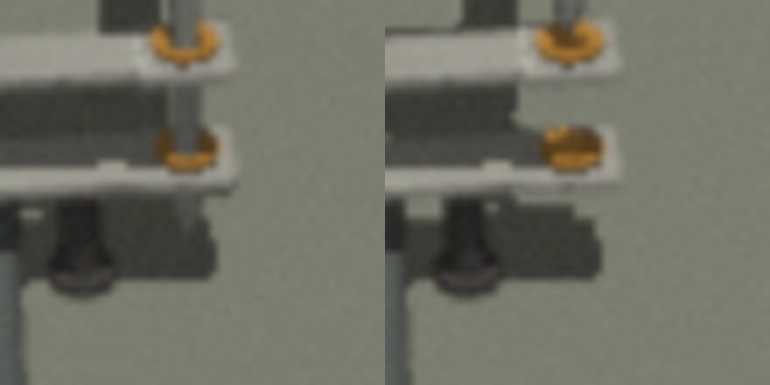

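View pics/n2.png

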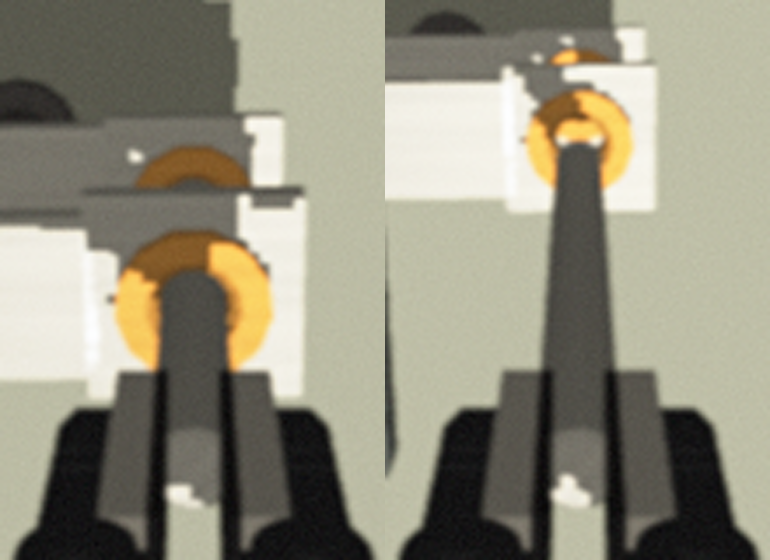

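```bash
python3 - <<'E'
import cv2,numpy as np
a=cv2.imread("pics/d3.png")[405:465,170:260];b=cv2.imread("pics/d8.png")[405:465,170:260]
cv2.imwrite("pics/riv.png",cv2.resize(np.hstack([a,b]),None,fx=4,fy=4))
E
```

```text
(no output)
```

View pics/riv.png

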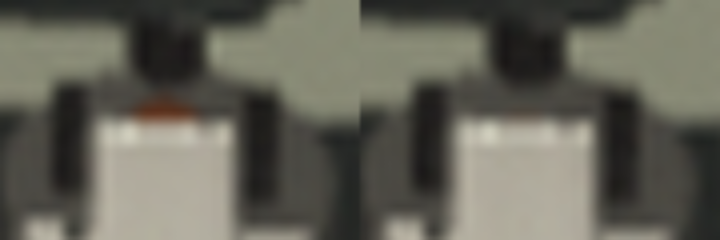

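The rivet head stood proud before the pull (left) and is gone after it (right). The lever is back at rest.

```bash
python3 -c "
from rig import job,status
s=status.sense();print(s['clock'],s['contact_force'],s['opening']);print(job.sign_off())"
```

```text
21.2 [ 4.62168968  0.33695138 -4.95863032] 0.07948298640953741
the job is handed in; nothing more can be done
None
```

The rivet is closed and the hinge pin is through both bushings, held in the gripper. I handed the job in at 21.2 s of the 72 s allowed.

- **Rivet:** I pushed the lever down to its stop; the force jumped to about 50 N there and the side view matched the stop angle. I then let it spring back. Before-and-after side pictures show the lever at rest and the copper head, proud before, now gone from view.
- **Pin:** I took the hinge pin from the stand's middle hole and lowered it through the upper and then the lower bushing, with contact forces of a few newtons at most. The scene camera shows the nose below the lower bushing. By the images and arm pose it is about 24–26 mm above the bench, which puts the clip groove about 18 mm clear. The wrist pictures show no slip in the grip.
- **Other things:** Both rivet sets are still in the stand, and the mallet, frame piece and lamp look unmoved in the last pictures.
- **Disagreements:** The wrist and fixed cameras differed by about 1–3 mm in x, so I aimed between the two. The gripper reading of about 0.08 corresponds to less than the pin's 12 mm, but the pictures show the pin firmly between the pads.

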